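# Put the washed drip-coffee set back together

### The job

The washed drip-coffee set lies in pieces on the worktop; put it back together in one upright stack on its saucer: stand the cup in the saucer's well, then seat the steel filter on the cup's mouth, then lower the press (the disc with the stem) into the filter's chamber until it rests on its floor, and last close the chamber with the lid, fully down and level. Seat each piece before you bring the next, and leave the teaspoon, the coffee pod and the timer where they are.

Things in the scene. Friction and masses are not known exactly. Their poses are not given: they have to be found in the camera images.
- saucer: White saucer, 124 mm across, 13 mm high, loose, 0.25 kg; it stays on the worktop and need not be gripped. Origin: centre of its underside, z up. In its middle a flat round well 59 mm across, floor 5 mm above the underside, has a lip 2.5 mm high round it; the rim rises outward from there. The stack is built here.
- cup_mid (a point): White cup without a handle, 68 mm across, 46 mm high, foot 50 mm across, mouth 54 mm wide inside. Point: on its axis, 23 mm above its underside, z up. The upper half is nearly straight: grip it across from above, fingers outside, tips 12 mm or more above its underside to clear the saucer. In the saucer's well its underside is 5 mm above the saucer's.
- filter_mid (a point): Steel filter in one piece. From its underside up: locating step 47 mm across, 0 to 5 mm, bevelled, drops into the cup's mouth; brim 87 mm across, 5 to 7.5 mm, rests on the cup's rim; open chamber 58 mm across (52 inside), floor at 8, rim at 41 mm. Point: on its axis, 29 mm up, z up. Grip the chamber outside, tips above the brim. Seated, this point is 47 mm above the cup's point.
- press_grip (a point): Steel press: disc 47 mm across, 3 mm thick, with small holes, and an upright stem 6 mm thick ending in a round grip 11 mm across, 42 to 60 mm above the underside (total height 60). Point: on its axis in the grip, 54 mm up, z up. Grip it across from above; open only a little to let go, so as not to catch the chamber. On the chamber's floor it stands 27 mm out of it, its point 33 mm above the filter's point.
- lid_mid (a point): Steel lid: round flat-topped cap 67 mm across, 41 mm high, standing open side down. Point: on its axis, 21 mm above its lower edge, z up. Grip it across from above, fingers outside. Its mouth, 64 mm wide and 6.5 mm deep, slips over the chamber's rim until a shoulder inside rests on the rim; the stem fits in above. Closed, its point is 26.5 mm above the filter's point.
- spoon_mid (a point): Teaspoon, 132 mm long, 9 mm high, lying on the worktop behind the set; point at its middle. To be left alone.
- pod: Single coffee pod, a small white tub 51 mm across and 45 mm high with a foil top, standing upright on the worktop behind the set; origin at the centre of its underside. To be left alone.
- timer: Round kitchen timer, white above and red below, 66 mm across and 60 mm high; origin at the centre of its underside. To be left alone.
There are look-alikes about, which are no part of the job. Leave any yellow look-alike of the part that bears press_grip alone.

How it is judged:
By the outcome, as a careful person would: the job done as asked, in the order asked, and still so for the second after the job is handed in, with the robot touching nothing.
It also fails if it takes over 112 s, if anything falls off the work surface, if the arm or the gripper's body presses on something with over 40 N, if the wrist force passes 120 N, or if a joint passes its speed limit or range.

### The arm

A 6-joint arm with a two-finger parallel gripper is mounted at the origin on a cart in front of the work surface, level with it; the furniture and walls round the work are solid. World frame = base frame: x ahead of the robot, y to its left, z up, the work surface at z = 0. Lengths are in mm, angles in rad, forces in N, time in s.
With the tool pointing down it reaches from about 325 to 875 mm from the base axis. Payload 4.4 kg.
Tool frame: the origin (TCP) lies on the centre line of the jaws, within the pads' length; the fingertips stand ahead of it and the grasp point (between the pads) lies 6 mm ahead of it (ctrl.tcp_to_tips is the z of the fingertips in the tool frame, in mm); z points along the fingers, y is the line along which they close (so a half turn about z gives the same grasp; the last joint's range is limited). The gripper opens to 85 mm and grips with 20 to 120 N. Pads are 22 mm wide; open, the fingers measure 114 mm over their backs; the gripper's body (76 mm by 85 mm) begins 54 mm behind the grasp point. The pads swing forward as they close: fully open they stand 13 mm farther back than shut.
Start: joints at [1.067, 0.207, 1.542, -0, 1.393, -0.15], TCP at [199.227, 539.385, 256.282] pointing down, gripper open.
Joint ranges: [-2.73, 2.73], [-0.86, 2.22], [0.23, 2.46], [-1.11, 4.25], [0.08, 2.63], [-2.82, 2.82]. Speed limits (rad/s): [2.79, 2.79, 3.14, 3.14, 3.14, 3.14].

### API

Orientations are given as a 3x3 rotation matrix whose columns are the frame's x, y, z axes.
In Python, from plant import ctrl, sensors, optics gives the robot as it stands. Calls block until the motion is done:
- ctrl.move_ptp(position, orientation): joint-space move of the TCP to a pose.
- ctrl.move_l(position, rot=None, vel=150, threshold=None): straight line of the TCP; rot=None keeps the orientation; vel is the mean speed in mm/s. With threshold (N) it stops when the force on the tool has changed by that much, and returns True; else False.
- ctrl.set_joints(angles): joint-space move.
- ctrl.gripper_to(opening, force=None): finger opening in mm; force is the grip in N (None keeps the last); returns when the fingers have stopped.
- ctrl.hold(seconds).
- ctrl.solve_ik(position, orientation): joint angles nearest the present ones, or None.
- sensors.read_state(): the state.
- optics.grab_frame(name): name is "side" or "top"; returns (picture, depth): 384x512x3 uint8, red, green, blue; 384x512 float32, mm along the optical axis (not along the pixel's ray), 0 where there is no reading.
- optics.camera_params(name): a dict with "mtx" (3x3 intrinsics, pixels), "R" (3x3) and "t" (3): a world point X has camera coordinates R X + t. Camera axes: x right, y down, z forward; pixel columns grow to the right and rows downward; lengths in mm; the calibration is good to about 2 mm. A picture is of the moment at which its call begins. camera_params takes no time and is no camera call.
A pose or a line that the arm cannot do raises ctrl.MotionError and nothing moves.
- ctrl.finish_job(): hands the job in; it is judged then, once.
The state is a dict: "t": time; "q": joint angles; "qvel": joint speeds; "tau": joint torques, N m; "eef_pos": TCP position; "eef_rot": TCP orientation; "force": force on the tool from outside, world axes, zero at the start; "wrist_torque": the same for the moment, N m; "grip_width": finger opening in mm; "grasp_force": force on a finger pad.
Only numpy, scipy, OpenCV 4.12 (cv2) and the standard library are available. Lean on these libraries where they do the work, as an engineer would, in place of code of your own. Each camera call takes 0.05 s, during which the arm holds its last target. There are 200 camera calls.

## Working session

There is one attempt and no reset: what is moved stays moved. The work goes in short steps, each a Python script; the robot and the scene stay as the last script left them, time stands still between calls to the robot, and variables do not carry over. Pictures are saved under pics/ and viewed, at most 14 in all, crops included, and the job is handed in when it is done.

```bash
ls; mkdir -p pics
python3 - <<'E'
from plant import ctrl,sensors,optics
import cv2,numpy as np
for n in("side","top"):
    p,d=optics.grab_frame(n); cv2.imwrite(f"pics/{n}0.png",p[:,:,::-1]); np.savez(f"{n}0.npz",p=p,d=d)
    c=optics.camera_params(n); print(n,c["mtx"].round(1).tolist(),(-c["R"].T@c["t"]).round(0),c["R"].round(3).tolist(),(d>0).mean())
print(sensors.read_state()["t"],ctrl.tcp_to_tips,sensors.read_state()["eef_rot"])
E
```

```text
pics
side [[395.3, 0.0, 252.4], [0.0, 395.3, 192.7], [0.0, 0.0, 1.0]] [298. 930. 733.] [[-0.973, -0.232, -0.003], [-0.128, 0.545, -0.829], [0.194, -0.806, -0.559]] 0.9959818522135416
top [[426.0, 0.0, 251.7], [0.0, 426.0, 192.7], [0.0, 0.0, 1.0]] [ 311.    8. 1455.] [[0.006, -1.0, 0.001], [-0.989, -0.006, -0.145], [0.145, -0.0, -0.989]] 0.9960734049479166
0.1 25.0 [[-9.38068507e-01  3.46448325e-01 -1.01750726e-03]
 [ 3.46449679e-01  9.38066719e-01 -1.85740094e-03]
 [ 3.10996259e-04 -2.09488439e-03 -9.99997757e-01]]
```

View pics/side0.png

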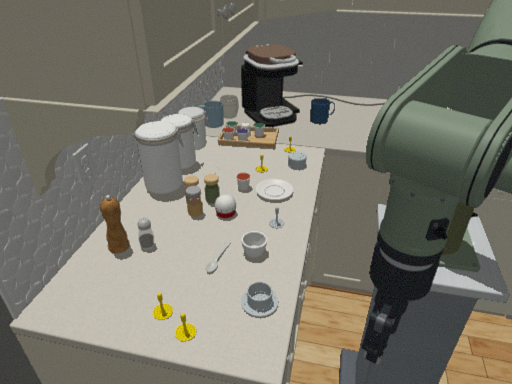

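View pics/top0.png

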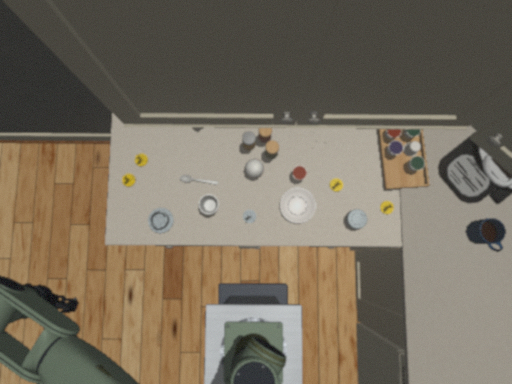

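The side view shows the saucer (275,190), lid (297,160), steel press (277,222), cup (254,245), filter (260,298), spoon (218,258), timer (226,206) and pod (243,182). In the top view the saucer is at (298,206), lid (357,219), press (249,216), cup (208,205) and filter (161,221).

Press candidates in the side view: steel (277,222), and yellow ones at (163,305), (186,325), (262,165) and (290,145). The steel one fits the description, since the yellow ones are to be left alone. I'll confirm it in a crop.

```bash
cat > h.py <<'E'
from plant import ctrl,sensors,optics
import cv2,numpy as np
from scipy.optimize import least_squares
def cloud(n,f=None):
    p,d=f if f else optics.grab_frame(n)
    c=optics.camera_params(n);K=c["mtx"];v,u=np.mgrid[:384,:512]
    X=np.stack([(u-K[0,2])/K[0,0]*d,(v-K[1,2])/K[1,1]*d,d],-1)
    W=(X-c["t"])@c["R"]; W[d==0]=np.nan
    return p,W
def project(n,P):
    c=optics.camera_params(n);x=c["mtx"]@(c["R"]@np.asarray(P,float)+c["t"]);return x[:2]/x[2]
def ray(n,uv,z):
    c=optics.camera_params(n);r=c["R"].T@np.linalg.inv(c["mtx"])@[uv[0],uv[1],1];o=-c["R"].T@c["t"]
    return o+r*(z-o[2])/r[2]
def near(W,xy,r,lo,hi):
    m=(np.hypot(W[...,0]-xy[0],W[...,1]-xy[1])<r)&(W[...,2]>lo)&(W[...,2]<hi);return W[m]
def circ(P,R=None):
    x0=[*P[:,:2].mean(0)]+([] if R else [30])
    f=lambda x:np.hypot(P[:,0]-x[0],P[:,1]-x[1])-(R or x[2])
    return least_squares(f,x0,loss="soft_l1",f_scale=1.5).x
E
python3 - <<'E'
from h import *
D={n:np.load(n+"0.npz") for n in("side","top")}
C={n:cloud(n,(D[n]["p"],D[n]["d"]))[1] for n in D}
for k,uv in dict(saucer=(298,206),lid=(357,219),press=(249,216),cup=(208,205),filt=(161,221)).items():
    c=ray("top",uv,20)[:2]
    print(k,c.round(0),"side px",project("side",[*c,20]).round(0))
    for n in C:
        P=near(C[n],c,75,-20,120); z=P[:,2]
        print("  ",n,len(P),"table",np.median(z[z<5]).round(1) if (z<5).any() else 0,"zmax",np.sort(z)[-6:].round(1), "hist",np.histogram(z,np.arange(4,76,4))[0])
        Q=P[z>5]; print("    centroid>5",Q.mean(0).round(1),"ext",np.ptp(Q[:,:2],axis=0).round(0))
s=D["side"]["p"][:,:,::-1]
a=cv2.resize(s[125:335,140:330],None,fx=2.8,fy=2.8,interpolation=2);cv2.imwrite("pics/cropA.png",a)
E
```

```text
saucer [ 477. -150.] side px [276. 187.]
   side 921 table 0.8 zmax [16.  16.  16.5 16.6 16.8 16.8] hist [225 186 155   6   0   0   0   0   0   0   0   0   0   0   0   0   0]
    centroid>5 [ 484.4 -154.1    9.9] ext [122. 137.]
   top 1482 table 0.7 zmax [19.3 19.7 20.6 20.8 21.7 22. ] hist [345 305 210  55   4   0   0   0   0   0   0   0   0   0   0   0   0]
    centroid>5 [ 483.1 -148.1   10.3] ext [144. 144.]
lid [ 434. -349.] side px [298. 159.]
   side 685 table 0.7 zmax [43.7 43.7 43.8 43.9 43.9 45. ] hist [26 17 17 15 18 15 18 20 45 93  1  0  0  0  0  0  0]
    centroid>5 [ 435.1 -328.2   30.8] ext [81. 78.]
   top 1504 table -0.1 zmax [47.4 48.2 48.3 49.1 49.3 49.5] hist [125  16   7   5   6   4   8  32 113 131  33   5   0   0   0   0   0]
    centroid>5 [ 434.9 -341.    32.5] ext [147. 132.]
press [442.  16.] side px [278. 218.]
   side 1209 table 0.6 zmax [58.4 59.1 59.4 59.9 60.  62.8] hist [43  3  2  2  2  3  1  2  2  3  3  5  4  9  1  0  0]
    centroid>5 [444.4  19.7  30. ] ext [33. 38.]
   top 1500 table 0.2 zmax [58.  58.1 58.6 59.  63.6 65.3] hist [181  16   0   0  
[... 198 characters left out ...]
 hist [20 33 37 41 39 47 56 49 46 63 91 10  0  0  0  0  0]
    centroid>5 [481.6 150.4  30.7] ext [67. 70.]
   top 1477 table -0.1 zmax [49.9 50.6 50.7 50.8 50.8 52.1] hist [189  44  19  19  22  22  15   7  11  18  42  20   1   0   0   0   0]
    centroid>5 [480.6 154.3  21.5] ext [141. 147.]
filt [423. 312.] side px [262. 295.]
   side 2505 table 0.3 zmax [42.6 42.6 43.  43.3 43.6 43.8] hist [240 277  52  52  56  50  60  58  63  54   0   0   0   0   0   0   0]
    centroid>5 [428.5 323.3  17.5] ext [91. 77.]
   top 1518 table -0.1 zmax [43.8 43.9 44.  44.1 44.7 45.7] hist [280 162  40  10   9  13   5  11  21  18   4   0   0   0   0   0   0]
    centroid>5 [428.  317.3  13.1] ext [146. 130.]
```

View pics/cropA.png

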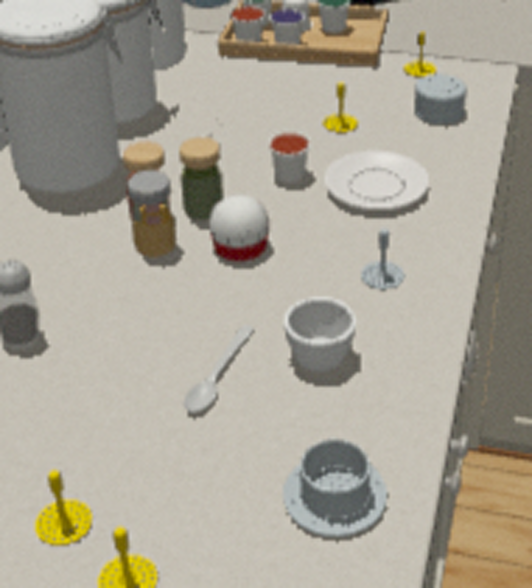

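Crop: the steel press with its pierced disc is at side (277,222); the other four presses are yellow. The lid with its flat top, the filter with brim, the cup and the saucer are also confirmed. Measured heights (41, 46, 41, 60 and 13 mm) match the text. Next come the precise centres from both views.

Run:
```python
from h import *
D={n:np.load(n+"0.npz") for n in("side","top")}
C={n:cloud(n,(D[n]["p"],D[n]["d"]))[1] for n in D}
G=dict(saucer=(480,-150,13,62,80),lid=(434,-345,41,33.5,60),press=(443,17,60,5.5,40),cup=(480,153,46,34,60),filt=(425,315,41,29,60))
for k,(x,y,h,R,r) in G.items():
    for n in C:
        W=C[n];m=(np.hypot(W[...,0]-x,W[...,1]-y)<r)&(abs(W[...,2]-h)<(7 if h>20 else 8.5))
        v,u=np.nonzero(m)
        if len(u)<3: continue
        P=np.array([ray(n,(a,b),h if h>20 else 9)[:2] for a,b in zip(u,v)],np.float32)
        (c,rad)=cv2.minEnclosingCircle(P)
        px=project(n,[*c,h])
        # outer-edge circle fit: keep farthest per angle
        a=np.arctan2(*(P-P.mean(0)).T[::-1]);b=(a//.3).astype(int)
        O=np.array([P[b==i][np.argmax(np.hypot(*(P[b==i]-c).T))] for i in np.unique(b)])
        print(k,n,len(P),"mec",np.round(c,1),round(rad,1),"fit",circ(O).round(1),"fitR",circ(O,R).round(1),"z",np.median(W[m][:,2]).round(1),"mean",P.mean(0).round(1))
# press disc
for n in C:
    W=C[n];p=D[n]["p"].astype(int);m=(np.hypot(W[...,0]-443,W[...,1]-17)<35)
    bl=(p[...,2]-p[...,0]>8)&m
    v,u=np.nonzero(bl);P=np.array([ray(n,(a,b),3)[:2] for a,b in zip(u,v)],np.float32)
    print(n,"disc",len(P),cv2.minEnclosingCircle(P), np.median(P,0))
for y in (0,):
  for q in ([480,-150],[434,-345],[443,17],[480,153],[425,315]):
    for a in np.arange(0,180,30):
        t=np.deg2rad(a);R=np.array([[np.cos(t),np.sin(t),0],[np.sin(t),-np.cos(t),0],[0,0,-1]])
        s=ctrl.solve_ik([*q,60],R); print(q,a,None if s is None else np.round(s,2))
```

```text
saucer side 552 mec [ 477.2 -143.3] 75.3 fit [ 484.5 -155.9   60.9] fitR [ 484.4 -155.7] z 9.4 mean [ 484.5 -155. ]
saucer top 898 mec [ 479.4 -149.9] 79.6 fit [ 476.9 -149.1   75.9] fitR [ 481.  -151.8] z 9.6 mean [ 482.8 -149. ]
lid side 147 mec [ 437.  -334.4] 39.7 fit [ 435.9 -337.2   33.6] fitR [ 435.9 -337.2] z 40.6 mean [ 435.7 -336.2]
lid top 299 mec [ 434.4 -342. ] 33.3 fit [ 434.5 -342.1   32.4] fitR [ 434.6 -342.1] z 40.4 mean [ 434.2 -342.1]
press side 12 mec [443.2  23. ] 7.6 fit [444.2  22.    5.6] fitR [444.2  22. ] z 58.2 mean [444.6  22.4]
press top 9 mec [443.3  17.4] 5.2 fit [443.7  16.    3.8] fitR [443.1  18.1] z 58.1 mean [443.8  16.1]
cup side 173 mec [480.3 155. ] 37.3 fit [480.8 154.9  35.6] fitR [480.8 154.5] z 44.7 mean [479.8 154.2]
cup top 86 mec [480.3 152.1] 34.0 fit [480.6 152.   33.3] fitR [480.6 152. ] z 46.3 mean [483.5 152.5]
filt side 150 mec [428.8 322.8] 32.2 fit [428.8 321.7  29.5] fitR [428.8 321.7] z 38.8 mean [429.2 322.9]
filt top 50 mec [429.1 317.3] 29.4 fit [428.5 318.1  28.1] fitR [428.6 317.9] z 39.6 mean [427.2 318.8]
side disc 28 ((4
[... 1050 characters left out ...]
.01 -0.    0.92 -0.68]
[443, 17] 150 [-0.16  0.21  2.01 -0.    0.92 -1.2 ]
[480, 153] 0 [ 0.14  0.32  1.87 -0.    0.96  1.71]
[480, 153] 30 [ 0.14  0.32  1.87 -0.    0.96  1.18]
[480, 153] 60 [ 0.14  0.32  1.87 -0.    0.96  0.66]
[480, 153] 90 [ 0.14  0.32  1.87 -0.    0.96  0.14]
[480, 153] 120 [ 0.14  0.32  1.87 -0.    0.96 -0.39]
[480, 153] 150 [ 0.14  0.32  1.87 -0.    0.96 -0.91]
[425, 315] 0 [ 0.47  0.36  1.8  -0.    0.98  2.04]
[425, 315] 30 [ 0.47  0.36  1.8  -0.    0.98  1.52]
[425, 315] 60 [ 0.47  0.36  1.8  -0.    0.98  1.  ]
[425, 315] 90 [ 0.47  0.36  1.8  -0.    0.98  0.47]
[425, 315] 120 [ 0.47  0.36  1.8  -0.    0.98 -0.05]
[425, 315] 150 [ 0.47  0.36  1.8  -0.    0.98 -0.57]
```

```bash
cat > sauc.py <<'E'
from h import *
def saucer(n,p,c0,zr=13,R=62,off=(0,0)):
    # white mask -> contour -> rays on rim plane -> circle
    m=np.zeros(p.shape[:2],np.uint8)
    g=p.astype(int);x,y=map(int,project(n,[*c0,10]))
    sat=g.max(2)-g.min(2);w=((g.min(2)>195)|((sat<10)&(g.min(2)>150))).astype(np.uint8)
    roi=np.zeros_like(w);cv2.circle(roi,(x,y),28,1,-1)
    w=cv2.morphologyEx(w*roi,cv2.MORPH_CLOSE,np.ones((5,5),np.uint8))
    cs,_=cv2.findContours(w,cv2.RETR_EXTERNAL,cv2.CHAIN_APPROX_NONE)
    k=max(cs,key=cv2.contourArea);h=cv2.convexHull(k)[:,0]
    e=cv2.fitEllipse(k)
    P=np.array([ray(n,q,zr)[:2] for q in k[:,0]])
    return e,circ(P),circ(P,R)
if __name__=="__main__":
    for n in("side","top"):
        p=np.load(n+"0.npz")["p"];x,y=map(int,project(n,[480,-151,10]))
        print(n,x,y,p[y,x-30:x+31:3].tolist())
        print(saucer(n,p,(480,-151)))
E
python3 sauc.py
```

```text
side 275 188 [[110, 107, 106], [90, 89, 84], [103, 101, 92], [195, 192, 179], [209, 206, 201], [208, 205, 199], [209, 208, 202], [191, 188, 183], [212, 210, 204], [213, 210, 205], [213, 210, 204], [214, 211, 205], [202, 198, 193], [212, 208, 203], [212, 209, 202], [211, 210, 202], [196, 192, 181], [196, 192, 180], [194, 191, 180], [193, 188, 177], [197, 192, 180]]
(((274.0800476074219, 188.65748596191406), (19.314619064331055, 35.90695571899414), 91.38158416748047), array([ 483.78505892, -148.88882584,   58.50609513]), array([ 483.8724448 , -149.19980387]))
top 297 205 [[175, 166, 154], [173, 167, 154], [176, 168, 155], [176, 170, 156], [158, 151, 143], [196, 191, 182], [204, 199, 192], [196, 193, 187], [216, 213, 207], [216, 218, 212], [217, 221, 217], [218, 218, 214], [215, 209, 202], [204, 200, 194], [190, 186, 179], [185, 181, 175], [191, 189, 183], [178, 169, 156], [179, 173, 159], [177, 170, 155], [177, 171, 158]]
(((298.85400390625, 202.53167724609375), (25.627479553222656, 29.661361694335938), 108.60860443115234), array([ 489.77416421, -154.65310359,   45.44586379]), array([ 472.35303868, -151.72095851]))
```

```bash
sed -i 's/w=((g.min.*/w=(((g[...,0]-g[...,2])<13)\&(g.min(2)>165)).astype(np.uint8)/' sauc.py; python3 sauc.py | grep -v '\[\[1'
python3 - <<'E'
from h import *
W=[]
for n in("top","side"):
    p=np.load(n+"0.npz")["p"];x,y=map(int,project(n,[480,-151,10]))
    c=p[y-40:y+40,x-45:x+45,::-1];W.append(cv2.resize(c,None,fx=4.4,fy=4.4,interpolation=0))
cv2.imwrite("pics/sau.png",np.hstack(W))
E
```

```text
(((274.1853942871094, 188.51950073242188), (19.422897338867188, 36.451786041259766), 91.96098327636719), array([ 483.61695164, -149.67368453,   59.11095667]), array([ 483.71555806, -150.17570557]))
(((297.4136657714844, 204.94943237304688), (34.22195816040039, 34.60088348388672), 118.67495727539062), array([ 481.7313424 , -148.79979144,   58.8145633 ]), array([ 481.69792408, -149.05162294]))
```

View pics/sau.png

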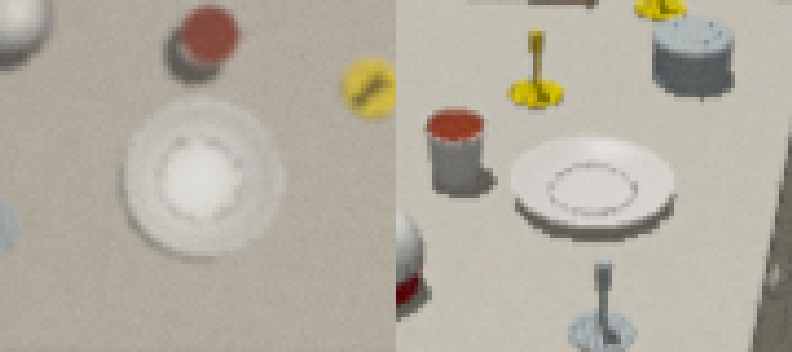

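Saucer centre is (482.5,-149.5). The two views agree within 2 mm, and the fitted radius is about 59 to 62 mm. I'll start with the cup, squeezing it along two crossed directions so it is centred exactly in the jaws.

```bash
cat >> h.py <<'E'
def rot(a):
    t=np.deg2rad(a);return np.array([[np.cos(t),np.sin(t),0],[np.sin(t),-np.cos(t),0],[0,0,-1]])
A,B=rot(150),rot(60)
def st(m):
    s=sensors.read_state();print(m,"t",round(s["t"],2),"pos",s["eef_pos"].round(1) if hasattr(s["eef_pos"],"round") else np.round(s["eef_pos"],1),"w",np.round(s["grip_width"],1),"gf",np.round(s["grasp_force"],1),"F",np.round(s["force"],1));return s
def pick(xy,z,op,force,up=150,sq=True):
    """Centre a piece by a light squeeze across A, then grip it across B and lift."""
    if sq:
        ctrl.move_ptp([*xy,z+60],A); ctrl.gripper_to(op)
        ctrl.move_l([*xy,z],vel=150); ctrl.gripper_to(0,20); st("sqA")
        ctrl.gripper_to(op); ctrl.move_l([*xy,z+50],vel=200)
    ctrl.move_ptp([*xy,z+50],B); ctrl.gripper_to(op); ctrl.move_l([*xy,z],vel=150)
    ctrl.gripper_to(0,force); st("gripB")
    ctrl.move_l([*xy,up],vel=150); st("lifted")
def place(xy,z,over=15,below=5,th=6):
    """z: nominal TCP height when seated; lower the last bit slowly until contact."""
    ctrl.move_ptp([*xy,max(z+40,sensors.read_state()["eef_pos"][2])],B)
    ctrl.move_l([*xy,z+over],vel=120)
    hit=ctrl.move_l([*xy,z-below],vel=20,threshold=th); s=st(f"seat hit={hit} nominal {z}")
    return hit,s["eef_pos"][2]-z
E
python3 - <<'E'
from h import *
pick((480.5,153.3),44,85,40)
E
```

```text
sqA t 3.01 pos [481.7 153.4  45.6] w 65.9 gf 22.4 F [-1.8  0.3  5.9]
gripB t 6.17 pos [481.7 153.6  45.9] w 65.5 gf 43.9 F [-1.7 -0.   5.4]
lifted t 7.03 pos [479.6 153.2 149.1] w 65.4 gf 44.6 F [ 0.3  0.5 -1.2]
```

Run:
```python
from h import *
hit,dz=place((482.5,-149.5),50)
ctrl.gripper_to(85);st("open")
s=sensors.read_state()["eef_pos"];ctrl.move_l([s[0],s[1],130],vel=200)
ctrl.move_ptp([428.7,250,150],A);st("away")
W=[]
for n in("top","side"):
    p,d=optics.grab_frame(n);np.savez(n+"1.npz",p=p,d=d);x,y=map(int,project(n,[480,-151,10]))
    W.append(cv2.resize(p[y-40:y+40,x-45:x+45,::-1],None,fx=4.4,fy=4.4,interpolation=2))
cv2.imwrite("pics/c1.png",np.hstack(W))
from sauc import saucer
for n in("top","side"):
    p,W=cloud(n,(np.load(n+"1.npz")["p"],np.load(n+"1.npz")["d"]))
    print(n,saucer(n,p,(482,-150))[1:])
    Q=near(W,(482.5,-149.5),45,44,60);h=51
    m=(np.hypot(W[...,0]-482.5,W[...,1]+149.5)<45)&(abs(W[...,2]-h)<5);v,u=np.nonzero(m)
    P=np.array([ray(n,(a,b),h)[:2] for a,b in zip(u,v)],np.float32);print(cv2.minEnclosingCircle(P),"z",np.median(Q[:,2]),np.percentile(Q[:,2],95))
```

```text
seat hit=True nominal 50 t 9.74 pos [ 482.4 -149.6   50.9] w 65.6 gf 45.0 F [-0.1  0.1  5.3]
open t 10.07 pos [ 481.3 -148.9   49.8] w 85.3 gf 0.0 F [-0.8  0.4 -0. ]
away t 12.12 pos [429.  249.2 149.6] w 85.1 gf 0.0 F [-0.8  0.8  0.1]
top (array([ 481.38116727, -148.53073324,   58.6153289 ]), array([ 481.593579  , -148.58024303]))
((481.5942687988281, -149.33343505859375), 33.914363861083984) z 50.57980633723641 56.57428886342583
side (array([ 437.47594201, -171.20147036,   19.27479188]), array([ 387.49814459, -193.24118196]))Traceback (most recent call last):
  File "<stdin>", line 17, in <module>
cv2.error: OpenCV(4.12.0) /io/opencv/modules/imgproc/src/shapedescr.cpp:201: error: (-215:Assertion failed) count >= 0 && (depth == CV_32F || depth == CV_32S) in function 'minEnclosingCircle'
```

View pics/c1.png

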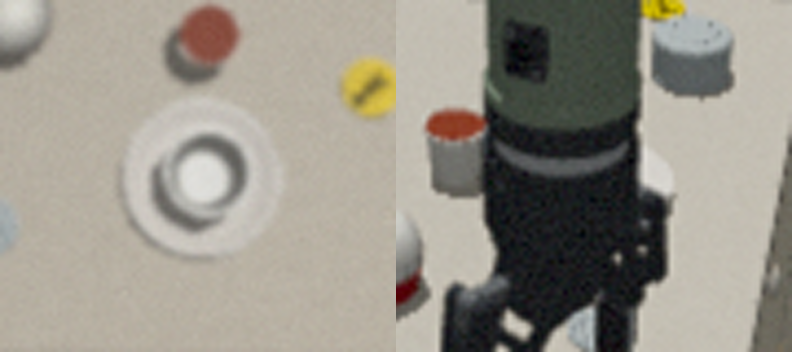

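The cup stands in the well. From the top it is centred at (481.6,-149.3) against (481.4,-148.5) for the saucer, and its rim is at 51 mm. The arm hides the side view. Next is the filter.

```bash
cat >> h.py <<'E'
def look(tag,xy,z=30,s=40):
    W=[]
    for n in("top","side"):
        p,d=optics.grab_frame(n);np.savez(n+tag+".npz",p=p,d=d);x,y=map(int,project(n,[*xy,z]))
        W.append(cv2.resize(p[y-s:y+s,x-s:x+s,::-1],(395,395),interpolation=2))
    cv2.imwrite(f"pics/{tag}.png",np.hstack(W))
E
python3 - <<'E'
from h import *
pick((428.7,320),38,80,40)
s=sensors.read_state()
hit,dz=place((482,-149.5),46+39.9)
if abs(dz)<3:
    ctrl.gripper_to(80);st("open")
    s=sensors.read_state()["eef_pos"];ctrl.move_l([s[0],s[1],160],vel=200)
    ctrl.move_ptp([443,60,150],A);st("away")
    look("f1",(482,-149.5),50)
E
```

```text
sqA t 13.78 pos [429.8 320.4  39.7] w 57.2 gf 21.2 F [-0.7 -2.3  5.3]
gripB t 16.98 pos [430.2 320.8  39.8] w 55.6 gf 43.1 F [1.2 0.4 6.2]
lifted t 17.88 pos [427.7 319.5 148.8] w 55.9 gf 42.5 F [-0.8 -0.8 -1.6]
seat hit=True nominal 85.9 t 20.88 pos [ 481.9 -149.5   85.8] w 56.0 gf 43.1 F [-0.9  0.8  4.9]
open t 21.25 pos [ 480.7 -148.9   84.7] w 79.7 gf 0.0 F [-0.9 -0.   0.2]
away t 22.85 pos [442.6  59.7 149.1] w 79.9 gf 0.0 F [-0.  -0.3 -0.1]
```

View pics/f1.png

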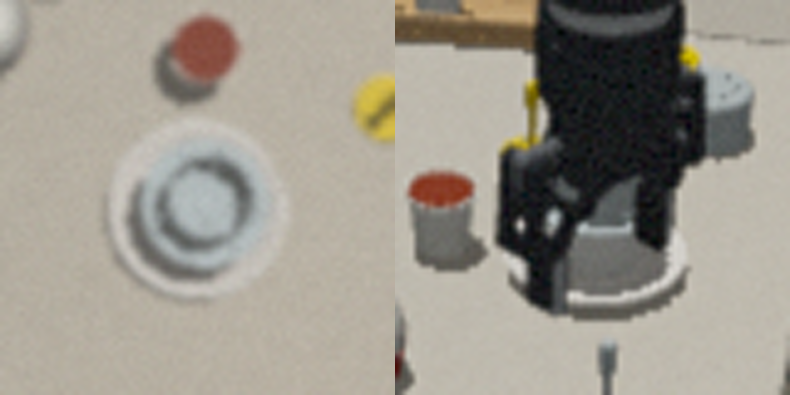

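The filter's brim sits evenly on the cup, with the chamber centred, and its seat height is within 0.1 mm of nominal. Next is the press.

Run:
```python
from h import *
ctrl.gripper_to(40)
pick((443.8,18.5),64,40,30,up=190)
look("p1",sensors.read_state()["eef_pos"][:2],150,45)
```

```text
sqA t 24.87 pos [444.5  18.3  64.8] w 9.9 gf 21.4 F [-0.8 -0.3  2.1]
gripB t 28.14 pos [445.1  18.3  65.2] w 9.3 gf 29.5 F [-0.  -0.3  3. ]
lifted t 29.13 pos [442.8  18.7 188.8] w 9.1 gf 29.2 F [-0.6 -0.  -1.2]
```

View pics/p1.png

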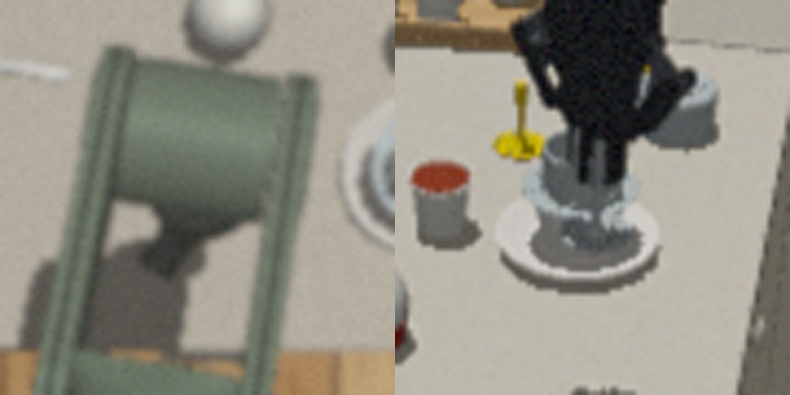

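Run:
```python
from h import *
for tag in("f1","p1"):
    z=np.load("top"+tag+".npz");p,W=cloud("top",(z["p"],z["d"]))
    m=(np.hypot(W[...,0]-482,W[...,1]+149.5)<45)&(abs(W[...,2]-87)<8);v,u=np.nonzero(m)
    P=np.array([ray("top",(a,b),87)[:2] for a,b in zip(u,v)],np.float32);print(len(P),cv2.minEnclosingCircle(P),circ(P,27.5),np.median(W[m][:,2]))
xy=(481.6,-149.3)
hit,dz=place(xy,54+65.2,over=38,below=4,th=5)
```

```text
47 ((480.7825622558594, -149.1707000732422), 29.121549606323242) [ 480.80622305 -148.8820439 ] 84.84633996055649
45 ((480.7825622558594, -149.1707000732422), 29.121549606323242) [ 480.86605595 -148.88901188] 86.36714790114114
seat hit=True nominal 119.2 t 32.06 pos [ 481.6 -149.3  119.2] w 9.8 gf 29.7 F [-0.6  0.1  5.5]
```

The press touched down exactly at nominal height. I'll release it with a small opening, fetch the lid, and look while the arm is clear.

Run:
```python
from h import *
ctrl.gripper_to(17);st("open")
s=sensors.read_state()["eef_pos"];ctrl.move_l([s[0],s[1],190],vel=120)
ctrl.move_ptp([434.8,-290,150],A);ctrl.gripper_to(85)
pick((434.8,-340),38,85,40,up=190)
look("l1",(482,-149.5),60,40)
```

```text
open t 32.3 pos [ 480.4 -148.7  117.7] w 17.1 gf 0.0 F [-0.3  0.1 -0.2]
sqA t 36.82 pos [ 435.8 -341.1   40. ] w 66.9 gf 22.1 F [-1.7  0.8  5.9]
gripB t 39.97 pos [ 435.9 -341.1   40. ] w 65.5 gf 44.8 F [-0.6 -0.1  5. ]
lifted t 41.13 pos [ 434.1 -339.3  188.7] w 65.3 gf 44.3 F [ 0.1  0.  -1.4]
```

View pics/l1.png

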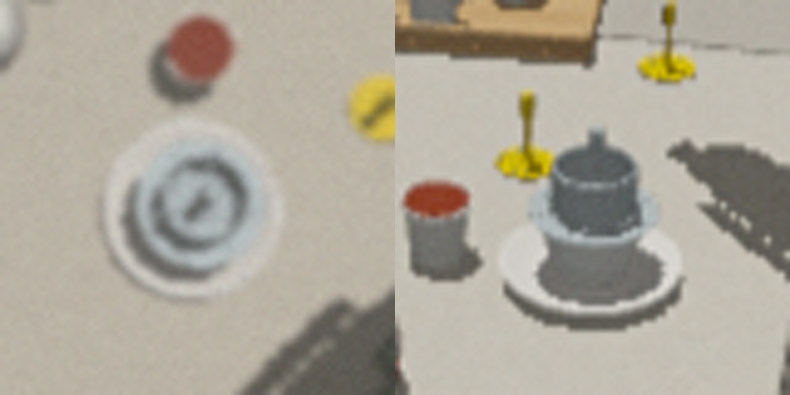

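The saucer, cup, filter and press form one upright stack, with the stem sticking out in the middle of the chamber. Now the lid.

Run:
```python
from h import *
hit,dz=place((481.4,-149.2),120.5,over=18,below=4,th=6)
if abs(dz)<2:
    ctrl.gripper_to(85);st("open")
    s=sensors.read_state()["eef_pos"];ctrl.move_l([s[0],s[1],190],vel=150)
    ctrl.move_ptp([440,150,250],B);st("away")
    look("e1",(482,-149.5),60,40)
    for n in("top","side"):
        z=np.load(n+"e1.npz");p,W=cloud(n,(z["p"],z["d"]))
        Q=near(W,(482,-149.5),25,112,130)
        if len(Q)>8: print(n,len(Q),np.median(Q[:,2]),"plane",np.linalg.lstsq(np.c_[Q[:,:2]-[482,-149.5],np.ones(len(Q))],Q[:,2],rcond=None)[0].round(3))
```

```text
seat hit=True nominal 120.5 t 43.46 pos [ 481.4 -149.2  120.5] w 65.3 gf 44.8 F [-1.1  0.3  4.4]
open t 43.8 pos [ 480.3 -148.6  119.2] w 85.1 gf 0.0 F [ 0.5 -0.8  0.2]
away t 45.59 pos [440.  149.3 249.3] w 84.7 gf 0.0 F [-0.2  0.8  0.5]
top 198 121.67370205537114 plane [-2.8000e-02  3.0000e-03  1.2151e+02]
side 34 121.67805704860353 plane [ 1.20000e-02 -1.40000e-02  1.21678e+02]
```

View pics/e1.png

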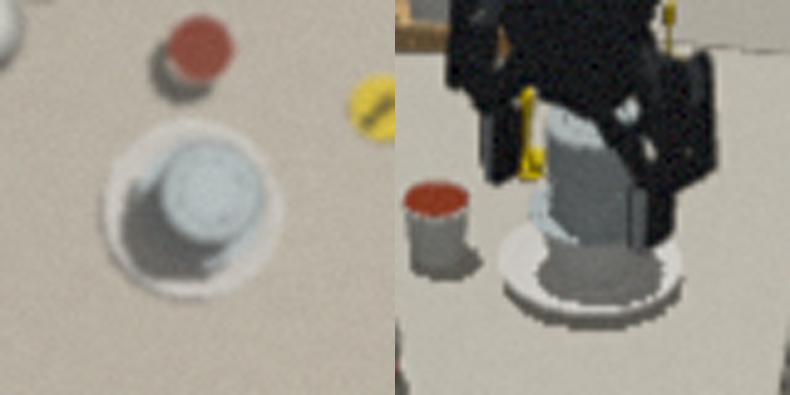

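The lid's top is level at 121.6 mm, against 121.5 mm expected. The stack is centred, and the pod and yellow pieces in view look unmoved. Handing in.

```bash
python3 -c "
from plant import ctrl
print(ctrl.finish_job())"
```

```text
the job is handed in; nothing more can be done
None
```

The drip-coffee set is stacked in order on its saucer with the lid closed and level, and I handed the job in at about 46 s of the 112 s allowed.

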